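Start a centrifuge rotor nut by backing it off, then run it down

ROBOT

A 6-joint arm with a two-finger parallel gripper is mounted at the origin on the work surface. World frame = base frame: x ahead of the robot, y to its left, z up, the work surface at z = 0. Lengths are in m, angles in degrees, forces in N, time in s.
With the tool pointing down it reaches from about 0.375 to 0.825 m from the base axis. Payload 5.5 kg.
Tool frame: the origin (TCP) lies midway between the tips of the shut fingers; the grasp point (between the pads) lies 19 mm behind it; z points along the fingers, y is the direction in which the jaws open and shut (so a half turn about z gives the same grasp; the last joint's range is limited). The gripper opens to 85 mm and grips with 20 to 120 N. Pads are 22 mm wide; open, the fingers measure 114 mm over their backs; the gripper's body (76 mm by 85 mm) begins 54 mm behind the grasp point. The pads swing forward as they close: fully open they stand 13 mm farther back than shut.
Start: joints at [76.49, 17.962, -2.699, 69.339, 0, 90], TCP at [0.14, 0.583, 0.231] pointing down, gripper open.
Joint ranges: [-152.73, 152.73], [-39.44, 99.34], [-58.76, 71.6], [-118.89, 123.64], [-81.53, 83.1], [-180, 180]. Speed limits (degrees/s): [136.94, 136.94, 172.46, 180, 180, 180].

INTERFACE

Orientations are given as a 3x3 rotation matrix whose columns are the frame's x, y, z axes.
In Python, from station import * gives the robot as it stands.
- The arm moves only by the tool play_rows, never from a script. Its argument "deltas" is text: rows parted by semicolons, each of 5 numbers parted by spaces: the closure, from 0 (fully open) to 1 (shut), then the shift along the tool's x, y, z in mm, then the turn about the tool's z in rad. A call has 1 to 12 rows; each row shifts and turns the commanded pose from where the row before left it, along the tool's axes as they then stand; what a row does not reach is not made up. A row lasts 1/8 s, in which the tool goes at most 62.5 mm and 10.7 degrees, less where a joint would pass 70% of its speed; a pose out of reach is approached as far as the arm can. A call with a gripper value outside its range is refused whole. The fingers move at their own pace and stop on an object; "force" is the grip in N (left out, the last holds). Time passes only in rows, so rows that do not move let the fingers close. It gives the time, the measured TCP pose, the force and the opening at its end, in the units of the state.
- get_obs(): the state, without advancing time (a new reading comes with each control period).
- snapshot(name): name is "scene" or "top" or "wrist"; returns the picture (384x512x3 uint8, blue, green, red); there is no depth.
- calibration(name): a dict with "vertical_fov" (degrees; the focal length in pixels is half the picture's height over the tangent of half this angle, whatever the lens; pixels are square), "cx", "cy" (the principal point, pixels), "k1" (the pictures are not rectified: a ray, as slopes to the right and down, at radius r is drawn at 1 + k1 r^2 times it, then the intrinsics apply), "R" (3x3) and "t" (3): a world point X has camera coordinates R X + t; the wrist camera has in their place "mount" (4x4, takes a point from camera to tool coordinates, whose origin is the TCP and whose axes are the flange's). Camera axes: x right, y down, z forward; pixel columns grow to the right and rows downward; lengths in m; the calibration is good to about 2 mm. A picture is of the moment at which its call begins: read the wrist's pose just before it. calibration takes no time and is no camera call.
- sign_off(): hands the job in, once; it reports no verdict.
The state is a dict: "time": time; "joint_pos": joint angles; "qd": joint speeds; "effort": joint torques, N m; "eef_pos": TCP position; "orientation": TCP orientation; "ft_force": force on the tool from outside, world axes, zero at the start; "ft_torque": the same for the moment, N m; "grip_width": opening from 0.0 (shut) to 1.0 (fully open).
Only numpy, scipy, OpenCV 4.12 (cv2) and the standard library are available. Lean on these libraries where they do the work, as an engineer would, in place of code of your own. Each camera call takes 0.05 s, during which the arm holds its last target.

TASK

Fit the steel rotor nut that lies on the bench to the threaded spindle of the mini centrifuge, to hold the rotor down. Set the nut flange-down on the spindle and turn it backwards (anticlockwise seen from above) with no more than a light push until it rides up to the start of the thread and drops in; only then turn it clockwise until its flange is fully down on the rotor hub, finger-tight, and let go. Never force the nut, and leave the tube rack, the tip box and the rotor key where they are.

Things in the scene. Friction and masses are not known exactly. Their poses are not given: they have to be found in the camera images.
- nut_mid (a point): Centre of the loose steel flange nut, half-way up (11 mm above its underside). The nut lies flange down on the bench, 22 mm tall: round flange 34 mm across, 4 mm thick; above it an 18 mm tall hexagon, 24 mm across flats, 27.7 mm over corners, open right through; 45 to 80 g. z: its axis, up. x: square to one pair of flats; the other pairs follow every 60 degrees.
- nut_foot (a point): Centre of the nut's underside (the flange's flat face); axes as nut_mid. The nut's inside thread is coarse, right-hand, two-start, 4.5 mm pitch: it travels 9 mm per full turn, down when turned clockwise seen from above. Its bore over the thread is 13.6 mm; the thread begins 2 mm above the underside.
- rotor: The black rotor on the centrifuge, 96 mm across, fixed, does not turn. Origin: centre of the flat top of its hub, the seat for the nut's flange, 38 mm across, 114 mm above the bench; outside it slopes down. z: up, along the spindle. When the flange touches the hub the nut still turns up to 30 degrees in the thread's 0.7 mm play, then tightens steeply, 0.1 N m or more per degree; 0.1 to 0.5 N m is finger-tight.
- spindle_tip (a point): Top of the round nose of the steel spindle, which stands 23 mm up out of the rotor hub; z up. It is locked and does not turn. Its core is 12.4 mm thick, plain from 10 mm above the hub upwards; below that it carries the thread, 17 mm over the crests. The nut has 0.6 mm play all round on the core.
- thread_top (a point): Point on the spindle's axis 10 mm above the hub, where the thread ends. Its two starts lie opposite each other at an angle that differs each time and is not told. The nut set on it rests with its underside 3.4 to 7.9 mm above the hub, by its angle; turned anticlockwise it climbs to nearly 7.9 mm and there drops 4.5 mm into the thread (every half turn). From the drop to the seat: about 140 degrees clockwise.
- centrifuge: Turquoise mini centrifuge fixed to the bench, 165 mm across, 72 mm tall without the rotor; it includes the spindle. Origin on the spindle axis at bench height, z up. Its smoked dome lid stands open on the +x side of this frame (the robot's left), 85 mm or more from the axis, up to 225 mm above the bench, leaning away; on the -x side a nose, 50 mm tall, reaches 107 mm from the axis.
- tube_rack: Bystander: grey tube rack, 62 x 98 x 45 mm, a few white caps up to 52 mm, loose. Origin under its centre.
- tip_box: Bystander: light-blue pipette tip box with a clear lid, 120 x 82 x 78 mm, loose. Origin under its centre.
- rotor_key: Bystander: T-handled rotor key lying flat, black 102 mm handle along its y axis, 82 mm steel shank towards its -x, 12 mm thick, loose. Origin under the middle of the handle.

How it is judged:
By the outcome, as a careful person would: the job done as asked, in the order asked, and still so for the second after the job is handed in, with the robot touching nothing.
It also fails if it takes over 67 s, if anything falls off the work surface, if the arm or the gripper's body presses on something with over 40 N, if the wrist force passes 120 N, or if a joint passes its speed limit or range.

## Working session

There is one attempt and no reset: what is moved stays moved. The work goes in short steps, Python scripts to look and compute and a tool call to move; the robot and the scene stay as the last step left them, time stands still between calls to the robot, and variables do not carry over. Pictures are saved under pics/ and viewed, and the job is handed in when it is done.

Besides the shell and the picture viewer there is one more tool, called after "Emit:" as a command line: name --argument value ..., lists and objects as JSON in quotes. play_rows: Moves the arm, as the interface text tells. Its arguments: {"type":"object","properties":{"deltas":{"type":"string"},"force":{"type":"number"}},"required":["deltas"]}

```bash
mkdir -p pics; ls
python3 - <<'E'
from station import *
import cv2
o=get_obs();print(o)
for n in ("scene","top","wrist"):
    c=calibration(n);print(n,c)
    cv2.imwrite(f"pics/{n}0.png",snapshot(n))
E
```

```text
pics
{'time': 0.0, 'joint_pos': array([ 7.64890118e+01,  1.80039252e+01, -2.75339107e+00,  6.93376169e+01,
        1.98813695e-04,  9.00000032e+01]), 'qd': array([ 0.05563237,  0.02134486, -0.01084107,  0.04334197,  0.06485179,
        0.09457899]), 'effort': array([ 3.88032131e-04, -5.39580524e+01,  3.39757311e+01,  1.91709021e-02,
        1.62946831e-04, -5.18159851e-06]), 'eef_pos': array([0.14004884, 0.58285786, 0.23044372]), 'orientation': array([[-9.72325118e-01,  2.33631575e-01, -3.90477423e-04],
       [ 2.33631901e-01,  9.72323784e-01, -1.61023025e-03],
       [ 3.46985528e-06, -1.65689530e-03, -9.99998627e-01]]), 'ft_force': array([-1.06465338,  0.40895735,  0.55503259]), 'ft_torque': array([ 0.0016825 ,  0.04198214, -0.02363419]), 'grip_width': 0.9966436639281353}
scene {'vertical_fov': 57.879608752894455, 'cx': 262.0461047558887, 'cy': 192.0051546279597, 'k1': 0.0029089139061887364, 'R': array([[ 0.91842855,  0.39551972, -0.0072904 ],
       [ 0.30379086, -0.71699136, -0.62740298],
       [-0.2533774 ,  0.57401005, -0.77866062]]), 't': array([-0.52006911, -0.20027651,  1.11267139])}
top {'vertical_fov': 56.70841553558497, 'cx': 255.36708806402723, 'cy': 196.91221497728966, 'k1': -0.10530281159126158, 'R': array([[ 0.00483061, -0.99996329, -0.00707732],
       [-0.9867063 , -0.00361665, -0.1624734 ],
       [ 0.16244184,  0.00776808, -0.98668754]]), 't': array([-0.11606823,  0.61548511,  0.90672186])}
wrist {'vertical_fov': 62.00540879249003, 'cx': 256.58587820093965, 'cy': 194.40160759468557, 'k1': -0.05376705881548539, 'mount': array([[ 6.20253915e-04, -9.44205071e-01, -3.29357554e-01,
         8.52741420e-02],
       [ 9.99999673e-01,  4.14540149e-04,  6.94815704e-04,
        -1.58311903e-04],
       [-5.19516582e-04, -3.29357877e-01,  9.44205019e-01,
        -1.42464033e-01],
       [ 0.00000000e+00,  0.00000000e+00,  0.00000000e+00,
         1.00000000e+00]])}
```

View pics/scene0.png

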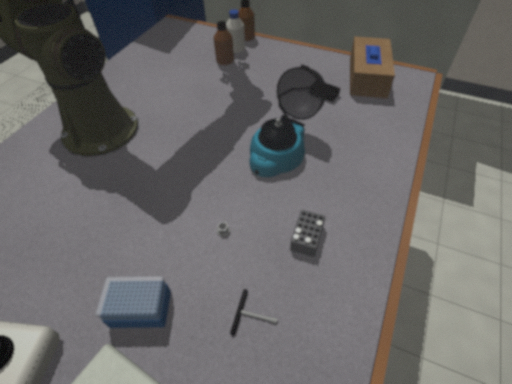

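View pics/top0.png

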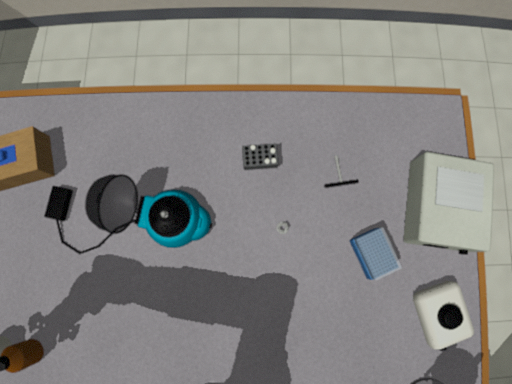

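View pics/wrist0.png

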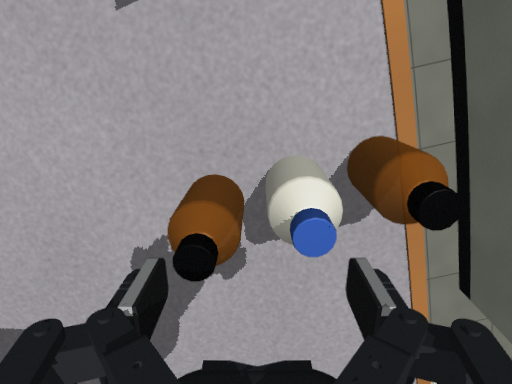

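The scene picture shows the nut at about (223,230) and the spindle near (283,122). In the top picture the nut is at about (283,228) and the rotor at about (170,214). The wrist view shows only bottles. Next I measure these.

```bash
cat > h.py <<'E'
from station import *
import cv2, numpy as np
def cam(n,pose=None):
    c=calibration(n); f=192/np.tan(np.radians(c['vertical_fov']/2))
    K=np.array([[f,0,c['cx']],[0,f,c['cy']],[0,0,1]]); D=np.array([c['k1'],0,0,0,0.])
    if n!='wrist': R,t=c['R'],c['t']
    else:
        p,Ro=pose; M=np.eye(4);M[:3,:3]=Ro;M[:3,3]=p
        T=np.linalg.inv(M@c['mount']);R,t=T[:3,:3],T[:3,3]
    return K,D,R,t
def ray(C,uv):
    K,D,R,t=C
    n=cv2.undistortPoints(np.array([[uv]],float),K,D)[0,0]
    return -R.T@t, R.T@np.array([n[0],n[1],1])
def onz(C,uv,z):
    o,d=ray(C,uv); return o+d*(z-o[2])/d[2]
def proj(C,X):
    K,D,R,t=C
    return cv2.projectPoints(np.array(X,float).reshape(-1,3),cv2.Rodrigues(R)[0],t,K,D)[0].reshape(-1,2)
def tri(a,b):
    (o1,d1),(o2,d2)=a,b
    d1=d1/np.linalg.norm(d1);d2=d2/np.linalg.norm(d2)
    s=np.linalg.lstsq(np.c_[d1,-d2],o2-o1,rcond=None)[0]
    p,q=o1+s[0]*d1,o2+s[1]*d2
    return (p+q)/2,np.linalg.norm(p-q)
E
python3 - <<'E'
from h import *
S=cam('scene');T=cam('top')
print('nut',onz(S,(223,230),.011),onz(T,(283,228),.011),tri(ray(S,(223,230)),ray(T,(283,228))))
print('spindle',onz(T,(168,214),.137),onz(S,(283,117),.137))
for n,b in(('scene',(180,80,360,260)),('top',(80,130,400,290))):
    im=cv2.imread(f'pics/{n}0.png')[b[1]:b[3],b[0]:b[2]]
    print(n)
a=cv2.imread('pics/top0.png')
cv2.imwrite('pics/t1.png',np.hstack([cv2.resize(a[170:260,80:220],None,fx=4,fy=4,interpolation=2)[:, :],cv2.resize(a[205:250,260:310],None,fx=4,fy=8,interpolation=2)]))
a=cv2.imread('pics/scene0.png')
cv2.imwrite('pics/s1.png',cv2.resize(a[60:250,200:350],None,fx=4,fy=3,interpolation=2))
E
```

```text
nut [ 0.54306022 -0.18972837  0.011     ] [ 0.53562612 -0.1899007   0.011     ] (array([ 0.5384697 , -0.18849003,  0.0052027 ]), np.float64(0.006021798456613695))
spindle [0.55856271 0.09902668 0.137     ] [0.57471614 0.12509092 0.137     ]
scene
top
```

View pics/t1.png

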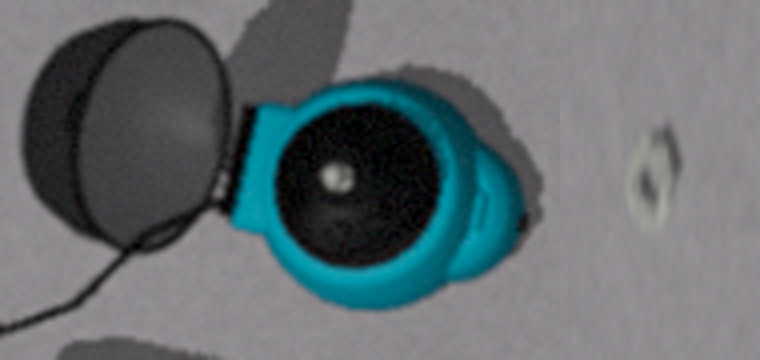

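View pics/s1.png

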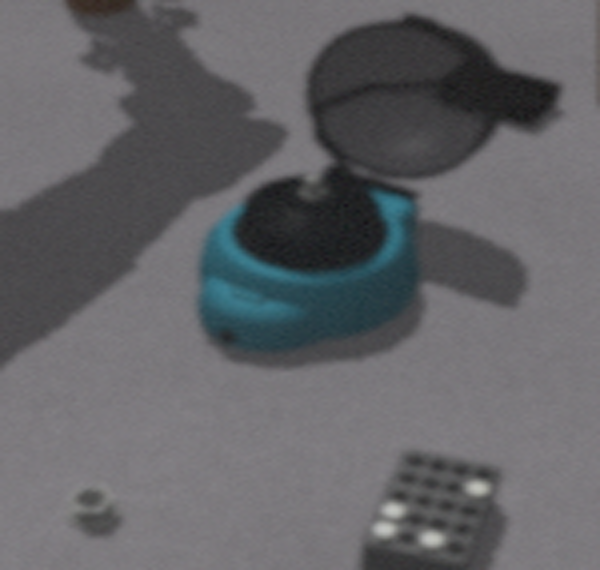

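Emit:
play_rows --deltas "0 -40 -46 0 0;0 -40 -46 0 0;0 -40 -46 0 0;0 -40 -46 0 0;0 -40 -46 0 0;0 -40 -46 0 0;0 -40 -46 0 0;0 -40 -46 0 0;0 -40 -46 0 0;0 -40 -46 0 0;0 -40 -46 0 0;0 -40 -46 0 0"

```text
time: 1.65
eef_pos: [0.4785, -0.0675, 0.2313]
orientation: [[-0.972, 0.234, 0.0], [0.234, 0.972, 0.0], [-0.0, 0.0, -1.0]]
ft_force: [0.7, 0.8, 0.8]
grip_width: 0.998
```

Emit:
play_rows --deltas "0 -21.5 -26 25 0;0 -21.5 -26 25 0;0 -21.5 -26 25 0;0 -21 -26 25 0;0 0 0 0 0"

```text
time: 2.28
eef_pos: [0.5357, -0.1878, 0.1287]
orientation: [[-0.972, 0.236, -0.004], [0.236, 0.972, 0.001], [0.004, 0.0, -1.0]]
ft_force: [-0.4, 0.5, 0.7]
grip_width: 1.003
```

Run:
```python
from h import *
o=get_obs();im=snapshot('wrist');cv2.imwrite('pics/w1.png',im)
np.savez('w1.npz',p=o['eef_pos'],R=o['orientation']);print(o['eef_pos'],o['joint_pos'],o['ft_force'])
C=cam('wrist',(o['eef_pos'],o['orientation']));print(proj(C,[[.537,-.189,.022]]))
```

```text
[ 0.5357367  -0.18777594  0.12874386] [-1.93062476e+01  1.82003992e+01 -1.61991008e+01  5.58180806e+01
 -1.60198912e-02 -5.65692702e+00] [-0.4444306   0.49441999  0.68616659]
[[255.46514763 194.71054033]]
```

View pics/w1.png

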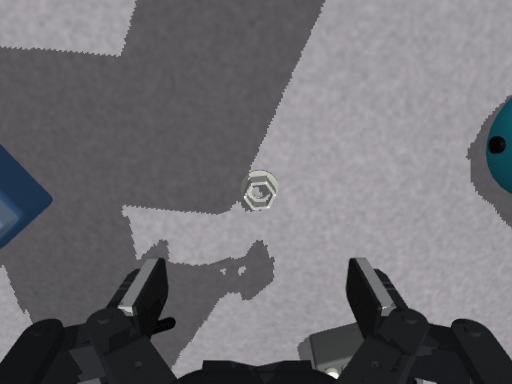

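The nut is at about (260,190), a hexagon on a round flange, clear of the fingers. I zoom in for the hexagon's angle.

Run:
```python
import cv2
im=cv2.imread('pics/w1.png')
cv2.imwrite('pics/w1z.png',cv2.resize(im[160:220,230:290],None,fx=10,fy=10,interpolation=cv2.INTER_NEAREST))
```

```text
(no output)
```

View pics/w1z.png

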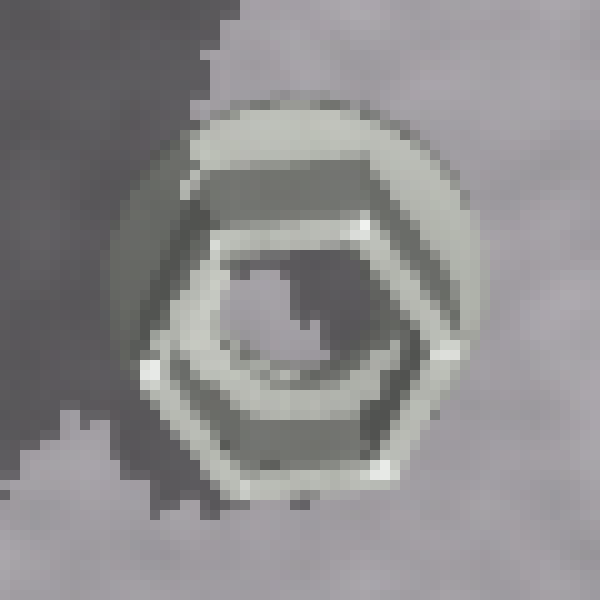

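Top-rim corners in the zoomed view: (212,238), (365,225), (455,350), (390,475), (238,495), (146,372).

Run:
```python
from h import *
d=np.load('w1.npz');C=cam('wrist',(d['p'],d['R']))
q=np.array([(212,238),(365,225),(455,350),(390,475),(238,495),(146,372)])/10+[229.5,159.5]
P=np.array([onz(C,a,.022)[:2] for a in q]);c=P.mean(0)
v=P-c;print(c,np.linalg.norm(v,axis=1)*1e3)
a=np.degrees(np.arctan2(v[:,1],v[:,0]));print(a, 'corner mod60',np.degrees(np.angle(np.exp(6j*np.radians(a)).mean()))/6)
ty=np.degrees(np.arctan2(d['R'][1,1],d['R'][0,1]));print('tool y yaw',ty)
m=np.degrees(np.angle(np.exp(6j*np.radians(a)).mean()))/6+30
print('rotate (world ccw) tool y by',(m-ty+30)%60-30)
w=np.r_[c,0]-np.r_[d['p'][:2],0];print('tool shift',d['R'].T@w)
# flange ellipse check: flange edge points
f=np.array([(300,95),(108,275),(482,275)])/10+[229.5,159.5]
print([onz(C,a,.004)[:2] for a in f], c)
```

```text
[ 0.53850574 -0.18584523] [12.85127441 12.77999362 12.75321762 12.62912185 13.07063753 12.87508684]
[-159.00416183  142.47259222   80.43961871   22.73087189  -37.30775669
  -99.06833841] corner mod60 21.710604931945714
tool y yaw 76.35069931421165
rotate (world ccw) tool y by -24.640094382265943
tool shift [-2.23521395e-03  2.52961350e-03 -8.26545917e-06]
[array([ 0.52106113, -0.18159014]), array([ 0.53292866, -0.20177441]), array([ 0.54067058, -0.16983132])] [ 0.53850574 -0.18584523]
```

Emit:
play_rows --deltas "0 -2.2 2.5 0 0;0 0 0 20 0.15;0 0 0 20 0.15;0 0 0 20 0.13;0 0 0 0 0;0 0 0 0 0"

```text
time: 3.08
eef_pos: [0.5403, -0.1843, 0.0726]
orientation: [[-0.788, 0.615, 0.002], [0.615, 0.788, -0.0], [-0.001, 0.001, -1.0]]
ft_force: [0.4, -0.2, -0.2]
grip_width: 0.997
```

Run:
```python
from h import *
o=get_obs();im=snapshot('wrist');cv2.imwrite('pics/w2.png',im)
np.savez('w2.npz',p=o['eef_pos'],R=o['orientation']);print(o['eef_pos'],o['orientation'],o['joint_pos'],o['ft_force'])
C=cam('wrist',(o['eef_pos'],o['orientation']));u=proj(C,[[.5385,-.1858,.022]])[0].astype(int);print(u)
print(proj(C,[o['eef_pos']]))
x,y=max(u[0]-50,0),min(u[1]-50,284)
cv2.imwrite('pics/w2z.png',cv2.resize(im[y:y+100,x:x+100],None,fx=6,fy=6,interpolation=cv2.INTER_NEAREST));print(x,y)
```

```text
[ 0.54025022 -0.18430199  0.07264872] [[-7.88197817e-01  6.15419961e-01  1.57272413e-03]
 [ 6.15420159e-01  7.88199124e-01 -4.12227908e-04]
 [-1.49331307e-03  6.42968998e-04 -9.99998678e-01]] [-1.88405702e+01  2.11874420e+01 -2.00274466e+01  4.86922016e+01
  6.74646551e-03  1.91419138e+01] [ 0.35701638 -0.23570426 -0.1755034 ]
[253 219]
[[256.86561977 260.18295102]]
203 169
```

View pics/w2.png

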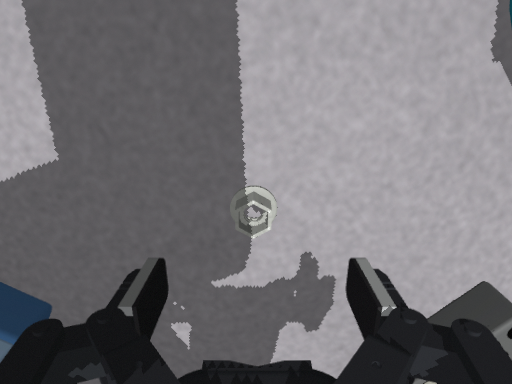

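View pics/w2z.png

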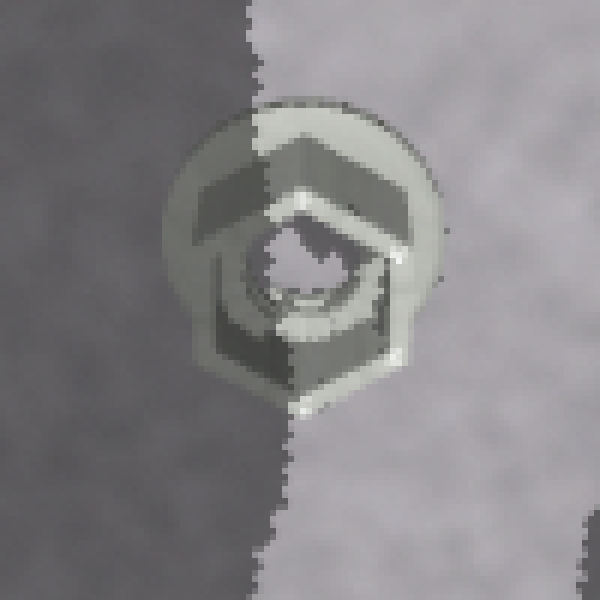

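The hexagon is now square to the jaws, with vertical flats at zoomed x ≈ 195 and 408 and its centre near (302,302).

Run:
```python
from h import *
d=np.load('w2.npz');C=cam('wrist',(d['p'],d['R']))
z=lambda a:np.array(a)/6+[202.5,168.5]
for a in [(302,302),(303,190),(303,413),(195,300),(408,300)]:
    X=onz(C,z(a),.022);print(X,(d['R'].T@(X-d['p']))*1e3)
for a in [(303,97),(162,235),(444,235)]:
    X=onz(C,z(a),.004);print(X,(d['R'].T@(X-d['p']))*1e3)
```

```text
[ 0.53807338 -0.18582581  0.022     ] [ 0.85363071 -2.57331406 50.64585712]
[ 0.52784563 -0.17764878  0.022     ] [13.94742046 -2.42254637 50.62640091]
[ 0.54879552 -0.19411362  0.022     ] [-12.69802798  -2.50713376  50.66613657]
[ 0.53067113 -0.19492513  0.022     ] [  1.08815628 -14.30088634  50.63796643]
[ 0.54503692 -0.17652173  0.022     ] [ 1.09089772  9.04565988 50.65297346]
[ 0.52399182 -0.17483115  0.004     ] [18.74589695 -2.58497632 68.61915463]
[ 0.52718524 -0.19856848  0.004     ] [  1.62041492 -19.32942418  68.63396219]
[ 0.54772612 -0.17225426  0.004     ] [ 1.62444258 14.05268481 68.65541987]
```

Emit:
play_rows --deltas "0 0.8 -2.6 0 0;0 0 0 25 0;0 0 0 25 0;0 0 0 12 0;0 0 0 0 0;0 0 0 0 0" --force 30

```text
time: 3.88
eef_pos: [0.538, -0.1865, 0.0102]
orientation: [[-0.786, 0.618, 0.001], [0.618, 0.786, -0.0], [-0.001, 0.0, -1.0]]
ft_force: [0.6, -0.7, 0.7]
grip_width: 1.003
```

Run:
```python
from h import *
o=get_obs();im=snapshot('wrist');cv2.imwrite('pics/w3.png',im)
print(o['eef_pos'],o['ft_force'])
o=get_obs();print(o['eef_pos'],o['ft_force'])
```

```text
[ 0.53800286 -0.18651988  0.01024888] [ 0.6164108  -0.7131801   0.73938063]
[ 0.53815697 -0.18651946  0.01035302] [-0.35084053  0.08543908  0.98584673]
```

View pics/w3.png

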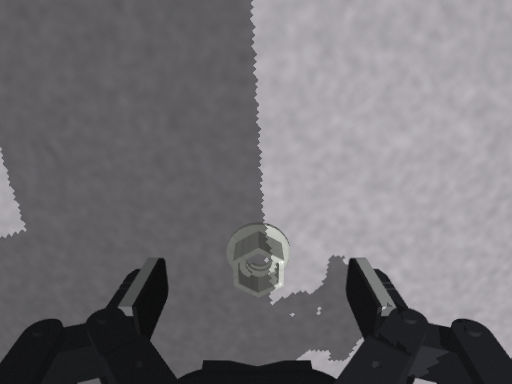

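Emit:
play_rows --deltas "0 0 0 4 0;0.5 0 0 0 0;0.8 0 0 0 0;0.8 0 0 0 0;0.8 0 0 0 0;0.8 0 0 0 0;0.8 0 0 0 0" --force 40

```text
time: 4.8
eef_pos: [0.5375, -0.1863, 0.0055]
orientation: [[-0.786, 0.618, 0.0], [0.618, 0.786, -0.0], [-0.0, 0.0, -1.0]]
ft_force: [0.0, -0.8, 3.1]
grip_width: 0.269
```

Run:
```python
from h import *
o=get_obs();im=snapshot('wrist');cv2.imwrite('pics/w4.png',im)
print(o['eef_pos'],o['ft_force'],o['grip_width']*85)
```

```text
[ 0.53745276 -0.18629358  0.00550697] [ 0.02256018 -0.79060802  3.08578096] 22.857916054306983
```

View pics/w4.png

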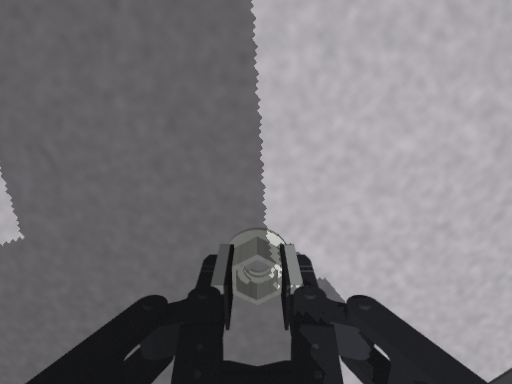

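The nut is held between the pads at 22.9 mm by the gauge. Next I lift and refine the spindle position from both fixed cameras.

Emit:
play_rows --deltas "0.8 0 0 -10 0;0.8 0 0 -30 0;0.8 0 0 -40 0;0.8 0 0 -40 0;0.8 0 0 -40 0;0.8 0 0 -35 0;0.8 0 0 0 0"

```text
time: 5.72
eef_pos: [0.5391, -0.1868, 0.2038]
orientation: [[-0.786, 0.618, 0.005], [0.618, 0.786, -0.002], [-0.005, 0.002, -1.0]]
ft_force: [-0.3, 0.8, -1.2]
grip_width: 0.268
```

Run:
```python
from h import *
o=get_obs();print(o['eef_pos'],o['ft_force'],o['grip_width']*85)
S=cam('scene');T=cam('top')
print(onz(T,(163.8,214.5),.13),onz(S,(278,121),.13),tri(ray(S,(278,121)),ray(T,(163.8,214.5))))
d=onz(T,(163.8,214.5),.13)-o['eef_pos'];print(o['orientation'].T@d*1e3)
```

```text
[ 0.53908482 -0.18681653  0.20378518] [-0.30413206  0.80710788 -1.24989201] 22.8224362077629
[0.55805485 0.11127348 0.13      ] [0.56549861 0.11250054 0.13      ] (array([0.56139415, 0.11425045, 0.12615005]), np.float64(0.006795592572077195))
[169.60299022 246.0036982   73.3401347 ]
```

Emit:
play_rows --deltas "0.8 24 35 0 0;0.8 24 35 0 0;0.8 24 35 0 0;0.8 24 35 0 0;0.8 24 35 0 0;0.8 24 35 0 0;0.8 24 35 0 0;0.8 0 0 0 0;0.8 0 0 0 0;0.8 0 0 0 0"

```text
time: 6.98
eef_pos: [0.5561, 0.1091, 0.1999]
orientation: [[-0.786, 0.619, -0.001], [0.619, 0.786, -0.0], [0.0, -0.001, -1.0]]
ft_force: [0.1, -0.5, -1.5]
grip_width: 0.268
```

Run:
```python
from h import *
o=get_obs();im=snapshot('wrist');cv2.imwrite('pics/w5.png',im)
np.savez('w5.npz',p=o['eef_pos'],R=o['orientation'])
print(o['eef_pos'],o['ft_force'],o['grip_width']*85,o['joint_pos'])
x,y=200,170
cv2.imwrite('pics/w5z.png',cv2.resize(im[y:y+140,x:x+140],None,fx=4,fy=4,interpolation=cv2.INTER_NEAREST))
```

```text
[0.55612864 0.1091372  0.1998898 ] [ 0.05213578 -0.45037074 -1.52950758] 22.809931027477603 [ 1.11129001e+01  1.52482000e+01 -1.04810589e+01  6.43224746e+01
 -1.71493267e-02  4.93385511e+01]
```

View pics/w5.png

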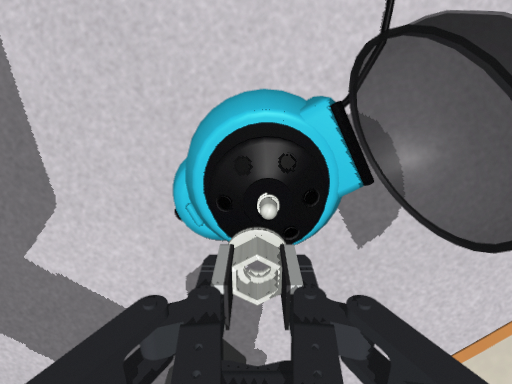

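View pics/w5z.png

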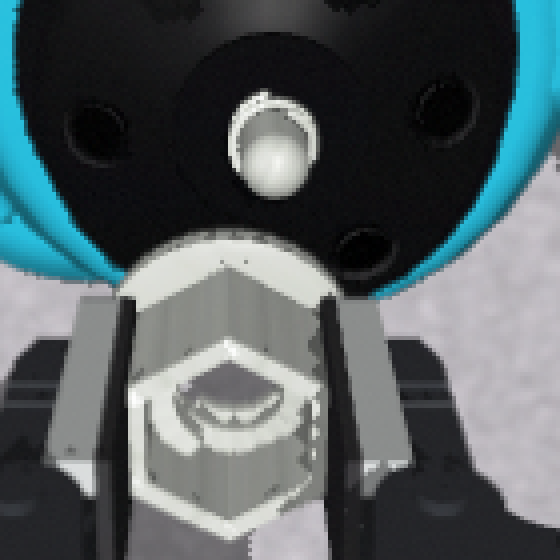

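The picture shows the spindle nose at about (268.5,211) and the held nut's top rim centred near (257,280), with the flange intact and below the fingers. I turn these into a relative offset.

Run:
```python
from h import *
d=np.load('w5.npz');p,R=d['p'],d['R'];C=cam('wrist',(p,R))
z=lambda a:np.array(a)/4+[199.5,169.5]
def tool(a,h):return (R.T@(onz(C,z(a),h)-p)*1e3).round(2)
zt=p[2]-.0055+.022
print('nut corners',[tool(a,zt) for a in [(230,340),(230,540),(128,390),(128,490),(322,388),(318,480)]])
zf=p[2]-.0055+.004
print('flange',[tool(a,zf) for a in [(230,230),(118,290),(345,290)]])
print('nose sphere',tool((274.5,164.5),.1308),tool((240,164.5),.1308),tool((309,164.5),.1308))
print('hub',[tool(a,.114) for a in [(275,30),(172,133),(378,133)]])
print('thread ring',[tool(a,.123) for a in [(275,93),(231,135),(319,135)]])
im=cv2.imread('pics/w5.png');g=cv2.cvtColor(im,cv2.COLOR_BGR2GRAY)[170:310,200:340]
g=cv2.createCLAHE(8,(2,2)).apply(cv2.convertScaleAbs(g,alpha=3,beta=0))
cv2.imwrite('pics/w5y.png',cv2.resize(g[:80],None,fx=5,fy=5,interpolation=cv2.INTER_NEAREST))
```

```text
nut corners [array([ 12.78,   0.02, -16.5 ]), array([-14.45,   0.05, -16.51]), array([  6.29, -11.57, -16.49]), array([ -7.32, -11.94, -16.49]), array([  6.57,  10.49, -16.51]), array([ -5.9 ,  10.35, -16.51])]
flange [array([17.91,  0.05,  1.51]), array([  9.58, -14.06,   1.52]), array([ 9.6 , 14.56,  1.49])]
nose sphere [-0.82  8.15 69.08] [-0.82  1.99 69.09] [-0.81 14.31 69.08]
hub [array([19.28,  8.58, 85.89]), array([ -1.17, -10.84,  85.9 ]), array([-1.15, 28.52, 85.86])]
thread ring [array([10.  ,  8.37, 76.89]), array([ 1.85,  0.4 , 76.89]), array([ 1.86, 16.56, 76.88])]
```

View pics/w5y.png

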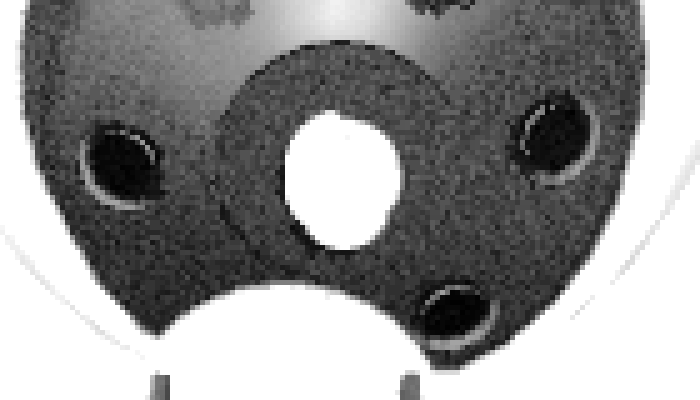

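Emit:
play_rows --deltas "0.8 -20 4.2 0 0;0.8 -20 4.2 0 0;0.8 0 0 20 0;0.8 0 0 20 0;0.8 0 0 20 0;0.8 0 0 0 0;0.8 0 0 0 0;0.8 0 0 0 0"

```text
time: 8.02
eef_pos: [0.5939, 0.092, 0.1415]
orientation: [[-0.786, 0.618, 0.002], [0.618, 0.786, 0.0], [-0.001, 0.001, -1.0]]
ft_force: [0.3, 0.3, -0.6]
grip_width: 0.268
```

Run:
```python
from h import *
o=get_obs();im=snapshot('wrist');cv2.imwrite('pics/w6.png',im)
np.savez('w6.npz',p=o['eef_pos'],R=o['orientation'])
print(o['eef_pos'],o['ft_force'],o['grip_width']*85)
d=np.load('w6.npz');C=cam('wrist',(d['p'],d['R']));print(proj(C,[[.5608,.1093,.137]]))
x,y=190,150
a=im[y:y+150,x:x+150]
b=cv2.convertScaleAbs(a,alpha=3)
cv2.imwrite('pics/w6z.png',cv2.resize(a,None,fx=4,fy=4,interpolation=cv2.INTER_NEAREST))
cv2.imwrite('pics/w6y.png',cv2.resize(b,None,fx=4,fy=4,interpolation=cv2.INTER_NEAREST))
```

```text
[0.59387918 0.09202505 0.14147667] [ 0.3029216   0.30830115 -0.56726092] 22.814406438374355
[[242.73800292 189.11961837]]
```

View pics/w6z.png

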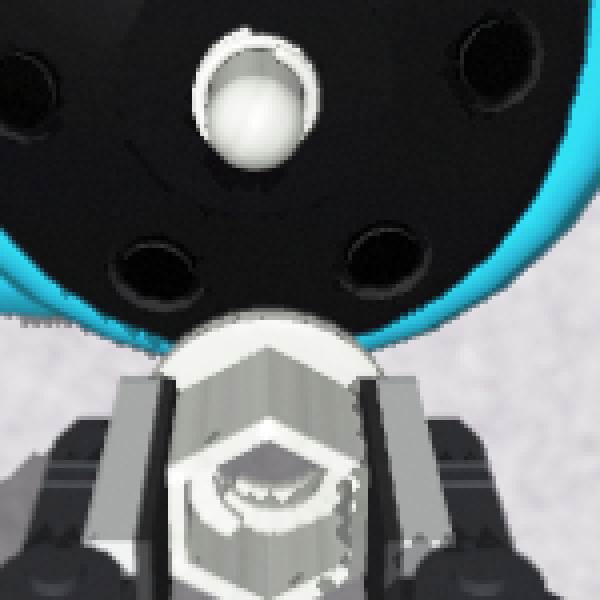

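View pics/w6y.png

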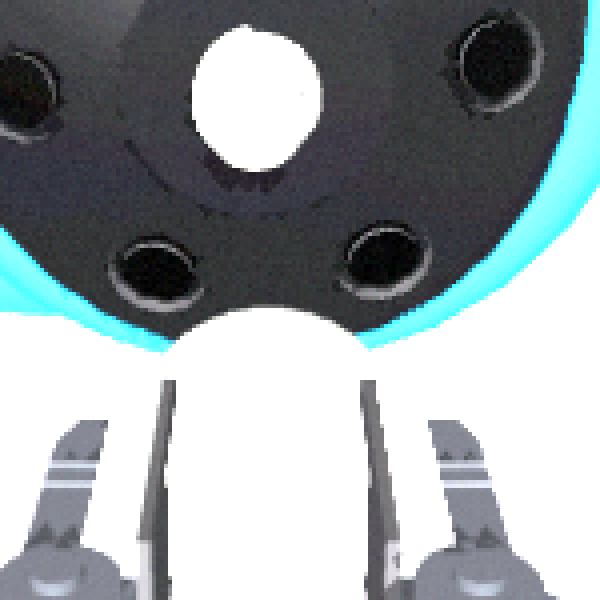

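Run:
```python
from h import *
d=np.load('w6.npz');p,R=d['p'],d['R'];C=cam('wrist',(p,R))
z=lambda a:np.array(a)/4+[189.5,149.5]
def tool(a,h):return (R.T@(onz(C,z(a),h)-p)*1e3).round(2)
zt=p[2]+.0165
print('nut corners',[tool(a,zt) for a in [(268,418),(268,600),(168,465),(366,462)]])
print('flange under',tool((268,306),p[2]-.0055),'top',tool((268,318),p[2]-.0015))
for h in (.129,.1308,.132,.134): print(h,'nose c',tool((255,121),h),tool((206,121),h),tool((304,121),h),'bottom',tool((255,170),h))
print('hub',tool((255,213),.114),tool((122,110),.114),tool((388,110),.114))
for h in (.12,.122,.124):print('thread',h,tool((192,95),h),tool((321,95),h),tool((257,33),h))
# view ray dir at nose, tool frame
o,v=ray(C,z((255,121)));print(R.T@v, R.T@(o-p)*1e3)
```

```text
nut corners [array([ 13.04,  -0.2 , -16.52]), array([-11.57,  -0.19, -16.49]), array([  6.97, -11.55, -16.52]), array([  7.35,  10.92, -16.5 ])]
flange under [16.61 -0.19  5.48] top [16.83 -0.2   1.48]
0.129 nose c [39.03 -1.84 12.43] [39.03 -8.03 12.42] [39.03  4.35 12.43] bottom [32.49 -1.86 12.43]
0.1308 nose c [39.57 -1.83 10.63] [39.57 -7.94 10.62] [39.57  4.29 10.63] bottom [33.1  -1.84 10.63]
0.132 nose c [39.93 -1.81  9.42] [39.93 -7.89  9.42] [39.93  4.26  9.43] bottom [33.51 -1.83  9.43]
0.134 nose c [40.52 -1.79  7.42] [40.52 -7.79  7.42] [40.52  4.2   7.43] bottom [34.19 -1.81  7.43]
hub [20.93 -2.03 27.45] [ 36.16 -20.38  27.41] [36.15 16.4  27.45]
thread 0.12 [ 39.95 -10.29  21.41] [39.95  6.84 21.44] [48.35 -1.64 21.41]
thread 0.122 [ 40.51 -10.17  19.41] [40.51  6.75 19.43] [48.8  -1.62 19.41]
thread 0.124 [ 41.06 -10.04  17.41] [41.06  6.67 17.43] [49.24 -1.61 17.41]
[-0.28579164 -0.00953924  0.959398  ] [  85.17331555   -0.30387084 -142.46498335]
```

Emit:
play_rows --deltas "0.8 0 0 -12 0;0.8 0 0 0 0;0.8 20 -0.8 0 0;0.8 20.2 -0.8 0 0;0.8 0 0 0 0;0.8 0 0 0 0;0.8 0 0 0 0"

```text
time: 8.95
eef_pos: [0.5608, 0.1157, 0.1523]
orientation: [[-0.786, 0.618, 0.0], [0.618, 0.786, -0.0], [-0.0, 0.0, -1.0]]
ft_force: [-0.0, -0.5, -1.6]
grip_width: 0.269
```

Run:
```python
from h import *
o=get_obs();im=snapshot('wrist');cv2.imwrite('pics/w7.png',im);cv2.imwrite('pics/s7.png',snapshot('scene'))
d=np.load('w6.npz')
print(o['eef_pos'],o['ft_force'],o['ft_torque'],d['R'].T@(o['eef_pos']-d['p'])*1e3)
cv2.imwrite('pics/w7z.png',cv2.resize(im[150:300,190:340],None,fx=4,fy=4,interpolation=cv2.INTER_NEAREST))
```

```text
[0.56077622 0.11568122 0.15233839] [-0.01114439 -0.50390398 -1.58243793] [-0.00160221  0.04177581  0.02525241] [ 40.63083641  -1.84445594 -10.91471737]
```

View pics/w7z.png

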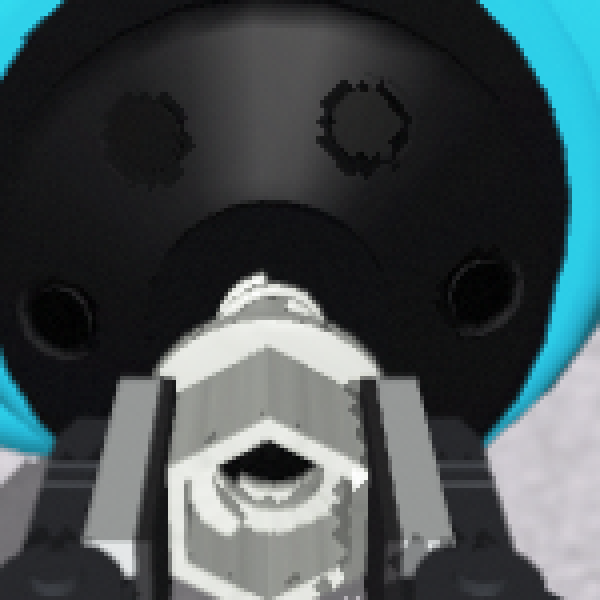

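Emit:
play_rows --deltas "0.8 0 0 6 0;0.8 0 0 4 0;0.8 0 0 2 0;0.8 0 0 2 0;0.8 0 0 2 0;0.8 0 0 0 0;0.8 0 0 0 0"

```text
time: 9.93
eef_pos: [0.5606, 0.1157, 0.1364]
orientation: [[-0.786, 0.618, 0.0], [0.618, 0.786, 0.0], [-0.0, 0.0, -1.0]]
ft_force: [-0.5, -1.0, -1.3]
grip_width: 0.269
```

Run:
```python
from h import *
o=get_obs();print(o['eef_pos'],o['ft_force'],o['ft_torque'],o['grip_width']*85)
```

```text
[0.56055628 0.11573248 0.13637647] [-0.45905712 -0.98687225 -1.27958914] [0.02698554 0.0066049  0.01964299] 22.88736476400334
```

Emit:
play_rows --deltas "0.8 0 0 2 0;0.8 0 0 2 0;0.8 0 0 2 0;0.8 0 0 2 0;0.8 0 0 0 0;0.8 0 0 0 0"

```text
time: 10.68
eef_pos: [0.5605, 0.1157, 0.1283]
orientation: [[-0.786, 0.618, -0.0], [0.618, 0.786, -0.0], [0.0, -0.0, -1.0]]
ft_force: [-0.5, -0.0, -0.0]
grip_width: 0.266
```

Emit:
play_rows --deltas "0.8 0 0 1 0;0.8 0 0 0 0"

```text
time: 10.92
eef_pos: [0.5605, 0.1157, 0.1273]
orientation: [[-0.786, 0.618, 0.0], [0.618, 0.786, -0.0], [-0.0, 0.0, -1.0]]
ft_force: [0.1, -0.6, -0.8]
grip_width: 0.27
```

Emit:
play_rows --deltas "0.8 0 0 1 0;0.8 0 0 0 0"

```text
time: 11.18
eef_pos: [0.5606, 0.1158, 0.1266]
orientation: [[-0.786, 0.618, 0.0], [0.618, 0.786, 0.0], [-0.0, 0.0, -1.0]]
ft_force: [-1.1, -0.3, 3.4]
grip_width: 0.271
```

Emit:
play_rows --deltas "0.8 0 0 -0.14 -0.1;0.8 0 0 -0.14 -0.1;0.8 0 0 -0.1 -0.1;0.8 0 0 0 0"

```text
time: 11.68
eef_pos: [0.5604, 0.1157, 0.1265]
orientation: [[-0.933, 0.359, -0.0], [0.359, 0.933, -0.0], [0.0, -0.0, -1.0]]
ft_force: [0.4, 0.4, -0.9]
grip_width: 0.268
```

Emit:
play_rows --deltas "0.8 0 0 0.5 0;0.8 0 0 0 0"

```text
time: 11.92
eef_pos: [0.5605, 0.1157, 0.126]
orientation: [[-0.933, 0.359, -0.0], [0.359, 0.933, -0.0], [0.0, -0.0, -1.0]]
ft_force: [-0.4, 0.6, -1.0]
grip_width: 0.267
```

Emit:
play_rows --deltas "0.8 0 0 0.5 0;0.8 0 0 0 0"

```text
time: 12.18
eef_pos: [0.5605, 0.1157, 0.1256]
orientation: [[-0.934, 0.358, -0.0], [0.358, 0.934, -0.0], [0.0, -0.0, -1.0]]
ft_force: [0.0, -0.4, -1.1]
grip_width: 0.266
```

Emit:
play_rows --deltas "0.8 0 0 1 0;0.8 0 0 0.5 0;0.8 0 0 0 0"

```text
time: 12.55
eef_pos: [0.5605, 0.1157, 0.1241]
orientation: [[-0.934, 0.358, -0.0], [0.358, 0.934, -0.0], [0.0, -0.0, -1.0]]
ft_force: [-0.7, 0.0, -0.6]
grip_width: 0.269
```

Emit:
play_rows --deltas "0.8 0 0 0.5 0;0.8 0 0 0 0"

```text
time: 12.8
eef_pos: [0.5605, 0.1157, 0.1236]
orientation: [[-0.934, 0.358, -0.0], [0.358, 0.934, -0.0], [0.0, -0.0, -1.0]]
ft_force: [0.0, -0.2, -0.8]
grip_width: 0.268
```

Emit:
play_rows --deltas "0.8 0 0 0.5 0;0.8 0 0 0 0"

```text
time: 13.05
eef_pos: [0.5606, 0.1158, 0.1233]
orientation: [[-0.934, 0.358, 0.0], [0.358, 0.934, 0.0], [-0.0, 0.0, -1.0]]
ft_force: [-0.6, 0.1, 0.8]
grip_width: 0.27
```

Emit:
play_rows --deltas "0.8 0 0 -0.2 0;0.8 0 0 0.2 0.15;0.8 0 0 0.22 0.15;0.8 0 0 0.22 0.15;0.8 0 0 0.21 0.15;0.8 0 0 0 0"

```text
time: 13.8
eef_pos: [0.5608, 0.1158, 0.1226]
orientation: [[-0.57, 0.822, 0.0], [0.822, 0.57, 0.0], [-0.0, 0.0, -1.0]]
ft_force: [0.9, 0.3, -0.8]
grip_width: 0.273
```

Run:
```python
from h import *
o=get_obs();print(o['eef_pos'],o['ft_force'],o['ft_torque'],o['joint_pos'],o['grip_width']*85)
im=snapshot('wrist');cv2.imwrite('pics/w8z.png',cv2.resize(im[150:300,190:340],None,fx=4,fy=4,interpolation=cv2.INTER_NEAREST))
```

```text
[0.56077067 0.11578908 0.12256455] [ 0.92624664  0.34056191 -0.82480263] [ 0.01521292 -0.15156439  0.0262855 ] [ 1.16674536e+01  1.87818605e+01 -1.62530798e+01  5.49380089e+01
 -1.48814444e-03  6.69081824e+01] 23.222147653931824
```

View pics/w8z.png

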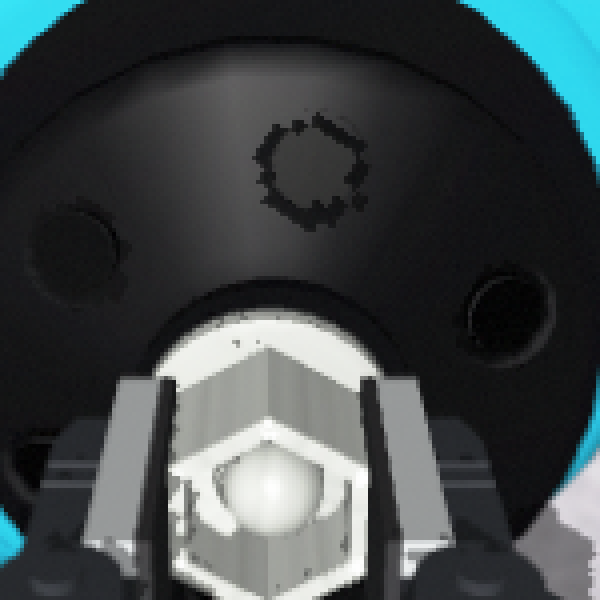

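The spindle nose shows inside the nut, and the nut is square in the pads. I continue clockwise on the helix.

Emit:
play_rows --deltas "0.8 0 0 0.21 0.15;0.8 0 0 0.22 0.15;0.8 0 0 0.21 0.15;0.8 0 0 0.22 0.15;0.8 0 0 0 0"

```text
time: 14.48
eef_pos: [0.5613, 0.116, 0.122]
orientation: [[-0.009, 1.0, 0.001], [1.0, 0.009, 0.001], [0.001, 0.001, -1.0]]
ft_force: [1.6, 1.3, -0.8]
grip_width: 0.273
```

Run:
```python
from h import *
o=get_obs();print(o['eef_pos'],o['ft_force'],o['ft_torque'],o['joint_pos'][5],o['grip_width']*85)
```

```text
[0.56131088 0.11601242 0.12196942] [ 1.61724716  1.33267628 -0.75734363] [ 0.28692053 -0.61618553 -0.00516901] 101.17533764217713 23.196494119255874
```

Emit:
play_rows --deltas "0.55 0 0 0 0;0.55 0 0 0 0;0.55 0 0 0 0;0.55 0 0 0 0"

```text
time: 14.98
eef_pos: [0.5604, 0.1157, 0.1216]
orientation: [[-0.005, 1.0, -0.0], [1.0, 0.005, -0.0], [-0.0, -0.0, -1.0]]
ft_force: [0.8, 0.6, 0.2]
grip_width: 0.447
```

Run:
```python
from h import *
o=get_obs();print(o['eef_pos'],o['ft_force'],o['ft_torque'],o['joint_pos'][5],o['grip_width']*85)
im=snapshot('wrist');cv2.imwrite('pics/w9.png',im);np.savez('w9.npz',p=o['eef_pos'],R=o['orientation'])
cv2.imwrite('pics/w9z.png',cv2.resize(im[150:300,190:340],None,fx=4,fy=4,interpolation=cv2.INTER_NEAREST))
```

```text
[0.56035421 0.11565256 0.12159396] [0.77611569 0.55891635 0.16694269] [-0.0420466  -0.00025776 -0.00661085] 101.34806615157731 37.977639001254076
```

View pics/w9z.png

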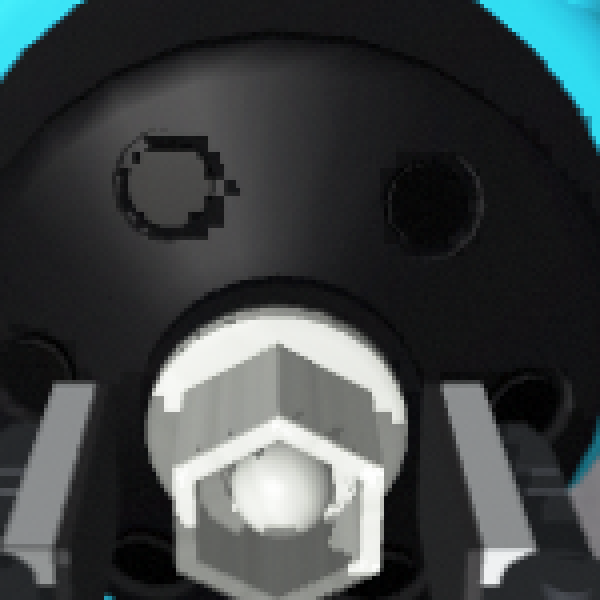

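The nut stands free on the spindle with its rim apex at zoomed x 278, while the jaws' middle is at 268, so the tool is about 1.2 mm off in its y. I correct that and turn back 60 degrees.

Emit:
play_rows --deltas "0.55 0 1.2 0 0;0.55 0 0 0 -0.15;0.55 0 0 0 -0.15;0.55 0 0 0 -0.15;0.55 0 0 0 -0.15;0.55 0 0 0 -0.15;0.55 0 0 0 -0.15;0.55 0 0 0 -0.147;0.55 0 0 0 0;0.55 0 0 0 0"

```text
time: 16.27
eef_pos: [0.5617, 0.1157, 0.1217]
orientation: [[-0.867, 0.498, 0.0], [0.498, 0.867, -0.0], [-0.0, -0.0, -1.0]]
ft_force: [-0.2, -0.7, -0.2]
grip_width: 0.448
```

Run:
```python
from h import *
o=get_obs();print(o['eef_pos'],o['ft_force'],o['ft_torque'],o['joint_pos'][5],o['grip_width']*85)
im=snapshot('wrist');cv2.imwrite('pics/w10.png',im);np.savez('w10.npz',p=o['eef_pos'],R=o['orientation'])
cv2.imwrite('pics/w10z.png',cv2.resize(im[150:300,190:340],None,fx=4,fy=4,interpolation=cv2.INTER_NEAREST))
```

```text
[0.56174799 0.11570669 0.12166137] [-0.19542059 -0.67483878 -0.23583509] [ 0.00337318 -0.0341465  -0.01465208] 41.50080183141691 38.10577040569614
```

View pics/w10z.png

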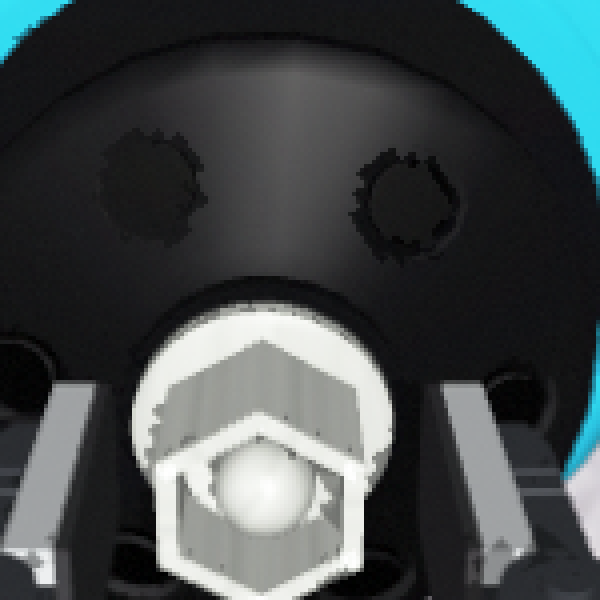

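Emit:
play_rows --deltas "0.55 -0.5 -0.8 0 0;0.55 0 0 0 0;0.8 0 0 0 0;0.8 0 0 0 0;0.8 0 0 0 0;0.8 0 0 0 0"

```text
time: 17.08
eef_pos: [0.5618, 0.1147, 0.1218]
orientation: [[-0.868, 0.496, 0.0], [0.496, 0.868, -0.0], [-0.0, 0.0, -1.0]]
ft_force: [-0.9, -0.1, 2.0]
grip_width: 0.266
```

Run:
```python
from h import *
o=get_obs();print(o['eef_pos'],o['ft_force'],o['ft_torque'],o['joint_pos'][5],o['grip_width']*85)
im=snapshot('wrist');cv2.imwrite('pics/w11z.png',cv2.resize(im[150:300,190:340],None,fx=4,fy=4,interpolation=cv2.INTER_NEAREST))
```

```text
[0.5617907  0.11474856 0.12182675] [-0.93952172 -0.08116884  1.96694806] [-0.13581505  0.17619172 -0.01889494] 41.27652491205901 22.569444673384623
```

View pics/w11z.png

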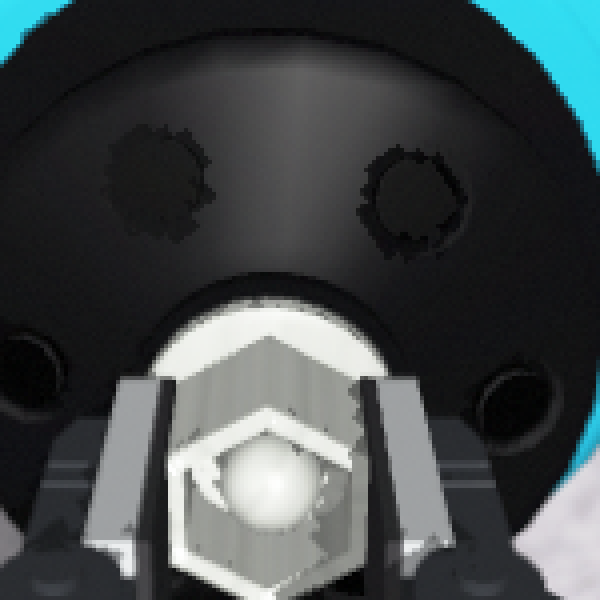

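Emit:
play_rows --deltas "0.8 0 0 0.2 0.15;0.8 0 0 0.21 0.15;0.8 0 0 0.21 0.15;0.8 0 0 0.21 0.15;0.8 0 0 0 0"

```text
time: 17.75
eef_pos: [0.5622, 0.1149, 0.121]
orientation: [[-0.438, 0.899, 0.001], [0.899, 0.438, 0.0], [-0.0, 0.001, -1.0]]
ft_force: [0.9, -0.8, 0.8]
grip_width: 0.269
```

Run:
```python
from h import *
o=get_obs();print(o['eef_pos'],o['ft_force'],o['ft_torque'],o['joint_pos'][5],o['grip_width']*85)
```

```text
[0.56220593 0.11489805 0.12101003] [ 0.87289596 -0.77962998  0.81979375] [ 1.16252049e-02 -1.43900594e-01 -7.01076640e-05] 75.5592749211479 22.849741734732508
```

Emit:
play_rows --deltas "0.8 0 0 0.21 0.15;0.8 0 0 0.21 0.15;0.8 0 0 0.21 0.15;0.8 0 0 0 0"

```text
time: 18.25
eef_pos: [0.562, 0.1148, 0.1204]
orientation: [[-0.006, 1.0, 0.001], [1.0, 0.006, 0.0], [0.0, 0.001, -1.0]]
ft_force: [-0.1, -0.3, 1.9]
grip_width: 0.271
```

Run:
```python
from h import *
o=get_obs();print(o['eef_pos'],o['ft_force'],o['ft_torque'],o['joint_pos'][5],o['grip_width']*85)
im=snapshot('wrist');cv2.imwrite('pics/w12z.png',cv2.resize(im[150:300,190:340],None,fx=4,fy=4,interpolation=cv2.INTER_NEAREST))
```

```text
[0.56204731 0.11482022 0.12039372] [-0.07320006 -0.30179784  1.85978635] [-0.10222295 -0.16888302  0.04503976] 101.21137672850625 23.02212268915873
```

View pics/w12z.png

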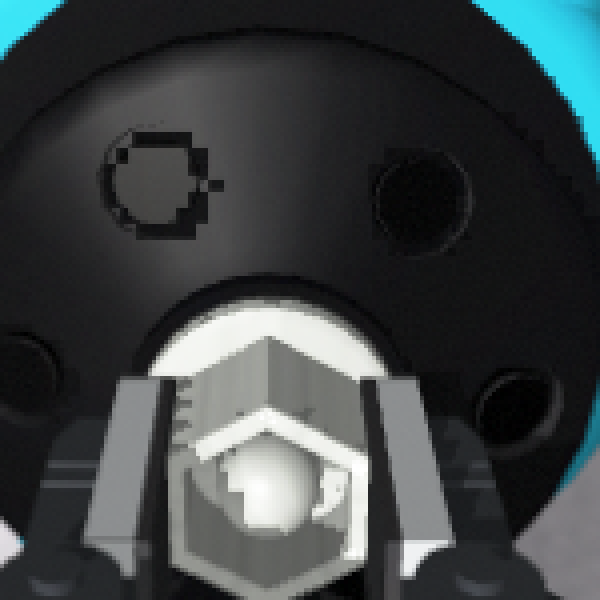

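Emit:
play_rows --deltas "0.8 0 0 0.13 0.1;0.8 0 0 0.13 0.1;0.8 0 0 0 0"

```text
time: 18.68
eef_pos: [0.5619, 0.1148, 0.1201]
orientation: [[0.193, 0.981, 0.0], [0.981, -0.193, -0.0], [0.0, 0.0, -1.0]]
ft_force: [1.1, -1.3, 1.8]
grip_width: 0.267
```

Run:
```python
from h import *
o=get_obs();print(o['eef_pos'],o['ft_force'],o['ft_torque'],o['joint_pos'][5],o['grip_width']*85)
```

```text
[0.56191485 0.11475312 0.12011123] [ 1.14102562 -1.27745284  1.81680592] [-0.12451433 -0.10759749  0.07209747] 112.66304793811136 22.65774259082262
```

Emit:
play_rows --deltas "0.8 0 0 0.13 0.1;0.8 0 0 0.13 0.1;0.8 0 0 0 0"

```text
time: 19.05
eef_pos: [0.5619, 0.1146, 0.1199]
orientation: [[0.384, 0.923, 0.0], [0.923, -0.384, -0.0], [-0.0, 0.0, -1.0]]
ft_force: [0.0, -1.2, 5.2]
grip_width: 0.269
```

Run:
```python
from h import *
o=get_obs();print(o['eef_pos'],o['ft_force'],o['ft_torque'],o['joint_pos'][5],o['grip_width']*85)
```

```text
[0.56190919 0.11458831 0.11994232] [ 0.04354282 -1.22881832  5.18371339] [-0.37927029 -0.00464281 -0.02081686] 124.1113529488598 22.830564737141298
```

Emit:
play_rows --deltas "0.8 0 0 0 0.1;0.8 0 0 0 0;0.8 0 0 0 0"

```text
time: 19.42
eef_pos: [0.5619, 0.1147, 0.1199]
orientation: [[0.474, 0.881, 0.0], [0.881, -0.474, -0.0], [0.0, 0.0, -1.0]]
ft_force: [-0.8, -2.6, 5.9]
grip_width: 0.269
```

Run:
```python
from h import *
o=get_obs();print(o['eef_pos'],o['ft_force'],o['ft_torque'],o['joint_pos'][5],o['grip_width']*85)
```

```text
[0.56188073 0.11468176 0.1199164 ] [-0.82266335 -2.55155909  5.86720526] [-0.40021684  0.07977514 -0.00852749] 129.8090725245109 22.871786477302418
```

Emit:
play_rows --deltas "0.8 0 0 0 0.1;0.8 0 0 0 0;0.8 0 0 0 0"

```text
time: 19.8
eef_pos: [0.5619, 0.1148, 0.1199]
orientation: [[0.559, 0.829, 0.0], [0.829, -0.559, -0.0], [0.0, 0.0, -1.0]]
ft_force: [-0.8, -1.7, 5.8]
grip_width: 0.267
```

Run:
```python
from h import *
o=get_obs();print(o['eef_pos'],o['ft_force'],o['ft_torque'],o['joint_pos'][5],o['grip_width']*85)
```

```text
[0.56187094 0.11476284 0.11994628] [-0.78256444 -1.73047742  5.75888819] [-0.32164523  0.0853333   0.03039351] 135.538169554121 22.657457349894926
```

Emit:
play_rows --deltas "0.8 0 0 0 0.05;0.8 0 0 0 0"

```text
time: 20.05
eef_pos: [0.5618, 0.1147, 0.1199]
orientation: [[0.6, 0.8, 0.0], [0.8, -0.6, -0.0], [0.0, 0.0, -1.0]]
ft_force: [-1.0, -1.8, 6.1]
grip_width: 0.267
```

```bash
cat > r.sh <<'X'
python3 - <<'E'
from h import *
o=get_obs();print(o['eef_pos'].round(4),o['ft_force'].round(2),o['ft_torque'].round(3),o['joint_pos'][5],o['effort'][5],o['grip_width']*85)
E
X
bash r.sh
```

```text
[0.5618 0.1147 0.1199] [-0.97 -1.8   6.06] [-0.361  0.095  0.002] 138.42212329841698 0.1284720003604889 22.71025034717393
```

Emit:
play_rows --deltas "0.8 0 0 0 0.04;0.8 0 0 0 0"

```text
time: 20.3
eef_pos: [0.5618, 0.1146, 0.1199]
orientation: [[0.632, 0.775, 0.0], [0.775, -0.632, -0.0], [-0.0, 0.0, -1.0]]
ft_force: [0.3, -0.8, 6.0]
grip_width: 0.269
```

```bash
bash r.sh
```

```text
[0.5618 0.1146 0.1199] [ 0.28 -0.77  5.95] [-0.378  0.135  0.013] 140.70987402986114 0.10821356903761625 22.840925280124992
```

Emit:
play_rows --deltas "0.8 0 0 0 0.04;0.8 0 0 0 0"

```text
time: 20.55
eef_pos: [0.5618, 0.1147, 0.1199]
orientation: [[0.662, 0.749, 0.0], [0.749, -0.662, -0.0], [0.0, 0.0, -1.0]]
ft_force: [0.5, -2.1, 5.3]
grip_width: 0.265
```

```bash
bash r.sh
```

```text
[0.5618 0.1147 0.1199] [ 0.48 -2.14  5.26] [-0.392  0.138  0.029] 143.00158724295693 0.1058437186293304 22.500903905430768
```

Emit:
play_rows --deltas "0.8 0 0 0 0.04;0.8 0 0 0 0"

```text
time: 20.8
eef_pos: [0.5618, 0.1147, 0.1199]
orientation: [[0.692, 0.722, 0.0], [0.722, -0.692, -0.0], [0.0, 0.0, -1.0]]
ft_force: [-0.1, -1.7, 5.6]
grip_width: 0.267
```

```bash
bash r.sh
```

```text
[0.5618 0.1147 0.1199] [-0.07 -1.72  5.6 ] [-0.318  0.159 -0.025] 145.29342940776692 0.10859740432351828 22.733420639574963
```

Emit:
play_rows --deltas "0.8 0 0 0 0.04;0.8 0 0 0 0"

```text
time: 21.05
eef_pos: [0.5617, 0.1148, 0.1199]
orientation: [[0.72, 0.694, 0.0], [0.694, -0.72, 0.0], [0.0, -0.0, -1.0]]
ft_force: [-0.4, -1.0, 5.3]
grip_width: 0.267
```

```bash
bash r.sh
```

```text
[0.5617 0.1148 0.1199] [-0.42 -1.02  5.27] [-0.259  0.136  0.034] 147.5852160474411 0.113549146335572 22.685516859652864
```

Emit:
play_rows --deltas "0.8 0 0 0 0.04;0.8 0 0 0 0"

```text
time: 21.3
eef_pos: [0.5618, 0.1149, 0.1199]
orientation: [[0.747, 0.665, 0.0], [0.665, -0.747, 0.0], [0.0, -0.0, -1.0]]
ft_force: [0.6, -1.2, 5.1]
grip_width: 0.268
```

```bash
bash r.sh
```

```text
[0.5618 0.1149 0.1199] [ 0.61 -1.2   5.14] [-0.241  0.201  0.079] 149.87289563806067 0.1236041123047471 22.738460471452786
```

Emit:
play_rows --deltas "0.8 0 0 0 0.03;0.8 0 0 0 0"

```text
time: 21.55
eef_pos: [0.5618, 0.1149, 0.1199]
orientation: [[0.766, 0.642, 0.0], [0.642, -0.766, 0.0], [0.0, -0.0, -1.0]]
ft_force: [-0.7, -1.8, 5.5]
grip_width: 0.268
```

```bash
bash r.sh
```

```text
[0.5618 0.1149 0.1199] [-0.73 -1.76  5.53] [-0.205  0.184  0.01 ] 151.58662275521226 0.12881852220743895 22.80048580242824
```

Emit:
play_rows --deltas "0.8 0 0 0 0.03;0.8 0 0 0 0"

```text
time: 21.8
eef_pos: [0.5618, 0.115, 0.1199]
orientation: [[0.786, 0.618, 0.0], [0.618, -0.786, 0.0], [0.0, -0.0, -1.0]]
ft_force: [0.1, -1.3, 4.8]
grip_width: 0.268
```

```bash
bash r.sh
```

```text
[0.5618 0.115  0.1199] [ 0.08 -1.33  4.83] [-0.146  0.207  0.117] 153.34957447529035 0.14794960152357817 22.785444846645692
```

Emit:
play_rows --deltas "0.8 0 0 0 0.03;0.8 0 0 0 0"

```text
time: 22.05
eef_pos: [0.5618, 0.115, 0.1198]
orientation: [[0.804, 0.595, 0.0], [0.595, -0.804, 0.0], [0.0, -0.0, -1.0]]
ft_force: [1.1, -1.1, 5.4]
grip_width: 0.266
```

```bash
bash r.sh
python3 - <<'E'
from h import *
im=snapshot('wrist');cv2.imwrite('pics/w13z.png',cv2.resize(im[150:300,190:340],None,fx=4,fy=4,interpolation=cv2.INTER_NEAREST))
E
```

```text
[0.5618 0.115  0.1198] [ 1.11 -1.1   5.43] [-0.082  0.141  0.066] 155.0682178906202 0.1653838623315096 22.631965595619686
```

View pics/w13z.png

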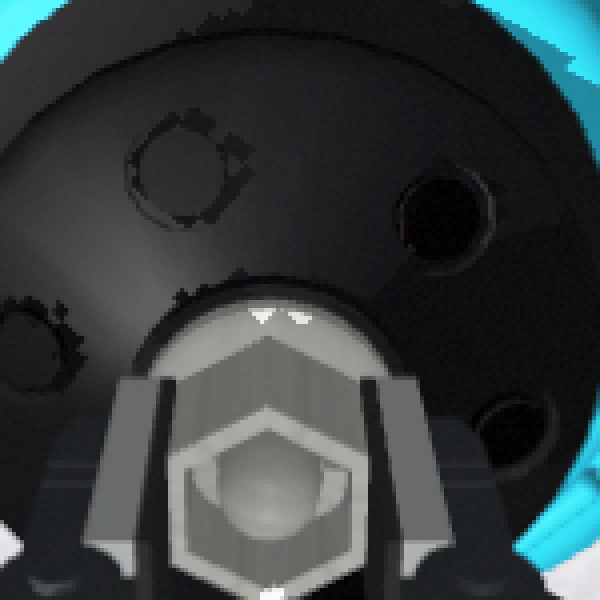

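Emit:
play_rows --deltas "0.8 0 0 0 0.03;0.8 0 0 0 0"

```text
time: 22.35
eef_pos: [0.5618, 0.115, 0.1198]
orientation: [[0.822, 0.569, 0.0], [0.569, -0.822, 0.001], [0.0, -0.0, -1.0]]
ft_force: [0.4, -0.8, 5.5]
grip_width: 0.269
```

```bash
bash r.sh
```

```text
[0.5618 0.115  0.1198] [ 0.44 -0.85  5.46] [-0.106  0.193  0.108] 156.8427516611894 0.19405237399041653 22.835277078749648
```

Emit:
play_rows --deltas "0.8 0 0 0 0.03;0.8 0 0 0 0"

```text
time: 22.6
eef_pos: [0.5618, 0.115, 0.1199]
orientation: [[0.839, 0.544, 0.0], [0.544, -0.839, 0.001], [0.0, -0.0, -1.0]]
ft_force: [-0.9, -0.1, 4.3]
grip_width: 0.27
```

```bash
bash r.sh
```

```text
[0.5618 0.115  0.1199] [-0.9  -0.05  4.31] [-0.042  0.102  0.154] 158.60011249335872 0.22331626620143652 22.93584517920379
```

Emit:
play_rows --deltas "0.8 0 0 0 0.03;0.8 0 0 0 0"

```text
time: 22.85
eef_pos: [0.5618, 0.115, 0.1198]
orientation: [[0.855, 0.519, 0.0], [0.519, -0.855, 0.001], [0.0, -0.0, -1.0]]
ft_force: [0.1, 0.2, 5.2]
grip_width: 0.27
```

```bash
bash r.sh
```

```text
[0.5618 0.115  0.1198] [0.05 0.16 5.2 ] [0.004 0.183 0.129] 160.3136275740824 0.26953174732625484 22.98643747762402
```

Emit:
play_rows --deltas "0.8 0 0 0 0;0.8 0 0 0 0" --force 70

```text
time: 23.1
eef_pos: [0.5618, 0.115, 0.1199]
orientation: [[0.855, 0.519, 0.0], [0.519, -0.855, 0.001], [0.0, -0.0, -1.0]]
ft_force: [-0.8, -1.3, 6.7]
grip_width: 0.26
```

```bash
bash r.sh;bash r.sh
python3 - <<'E'
from h import *
im=snapshot('wrist');cv2.imwrite('pics/w14z.png',cv2.resize(im[150:300,190:340],None,fx=4,fy=4,interpolation=cv2.INTER_NEAREST))
E
```

```text
[0.5618 0.115  0.1199] [-0.78 -1.29  6.72] [-0.049  0.244  0.222] 160.30475174965466 0.19517702981829643 22.116894894874914
[0.5618 0.115  0.1199] [-0.78 -1.29  6.72] [-0.049  0.244  0.222] 160.30475174965466 0.19517702981829643 22.116894894874914
```

View pics/w14z.png

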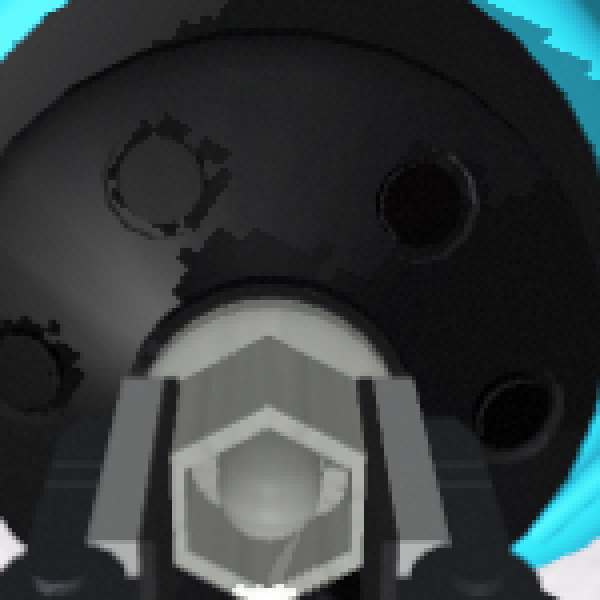

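Emit:
play_rows --deltas "0.8 0 0 0 0.03;0.8 0 0 0 0"

```text
time: 23.4
eef_pos: [0.5618, 0.115, 0.12]
orientation: [[0.87, 0.493, 0.0], [0.493, -0.87, 0.001], [0.001, -0.0, -1.0]]
ft_force: [-0.2, -0.1, 5.6]
grip_width: 0.255
```

```bash
bash r.sh
```

```text
[0.5618 0.115  0.12  ] [-0.18 -0.09  5.57] [-0.002  0.255  0.199] 162.03007782152804 0.29911388643085957 21.6922554455678
```

Emit:
play_rows --deltas "0.8 0 0 0 0.03;0.8 0 0 0 0"

```text
time: 23.65
eef_pos: [0.5618, 0.1151, 0.1199]
orientation: [[0.884, 0.467, 0.0], [0.467, -0.884, 0.001], [0.0, -0.0, -1.0]]
ft_force: [0.0, -0.8, 5.4]
grip_width: 0.255
```

```bash
bash r.sh
```

```text
[0.5618 0.1151 0.1199] [ 0.03 -0.76  5.38] [-0.008  0.195  0.306] 163.7393400312438 0.3693896345794201 21.711966080633918
```

Emit:
play_rows --deltas "0.5 0 0 0 0;0.45 0 0 0 0;0.45 0 0 0 0;0.45 0 0 0 0"

```text
time: 24.15
eef_pos: [0.5616, 0.1148, 0.1195]
orientation: [[0.886, 0.464, -0.0], [0.464, -0.886, -0.0], [-0.0, -0.0, -1.0]]
ft_force: [-0.3, -0.0, 0.5]
grip_width: 0.551
```

```bash
bash r.sh
python3 - <<'E'
from h import *
im=snapshot('wrist');cv2.imwrite('pics/w15z.png',cv2.resize(im[150:300,190:340],None,fx=4,fy=4,interpolation=cv2.INTER_NEAREST))
E
```

```text
[0.5616 0.1148 0.1195] [-0.3  -0.04  0.54] [-0.016 -0.005 -0.054] 163.87314387170878 -0.002572400408098474 46.809923464278484
```

View pics/w15z.png

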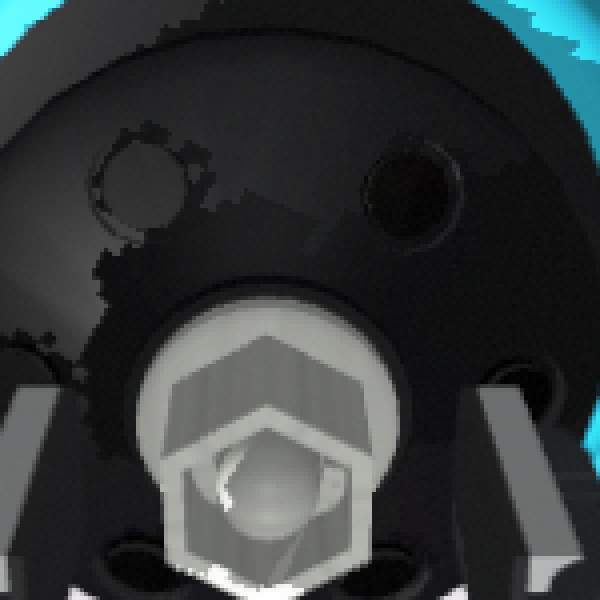

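Emit:
play_rows --deltas "0.45 0 0 -10 0;0.45 0 0 -20 0;0.45 0 0 -30 0;0.45 0 0 -30 0;0.3 0 0 -10 0;0.3 0 0 0 0"

```text
time: 24.95
eef_pos: [0.5622, 0.1149, 0.2202]
orientation: [[0.886, 0.464, 0.001], [0.464, -0.886, 0.0], [0.001, 0.0, -1.0]]
ft_force: [-0.0, -0.6, -0.0]
grip_width: 0.699
```

```bash
bash r.sh
python3 - <<'E'
from h import *
o=get_obs();im=snapshot('wrist');p,R=o['eef_pos'],o['orientation']
C=cam('wrist',(p,R));u=proj(C,[[.5617,.1148,.125]])[0];print(u)
x,y=int(u[0])-60,int(u[1])-60;print(x,y)
np.savez('w16.npz',p=p,R=R)
cv2.imwrite('pics/w16z.png',cv2.resize(im[y:y+120,x:x+120],None,fx=5,fy=5,interpolation=cv2.INTER_NEAREST))
s=snapshot('scene');t=snapshot('top');cv2.imwrite('pics/s16.png',s)
cv2.imwrite('pics/s16z.png',cv2.resize(s[90:180,240:320],None,fx=6,fy=6,interpolation=2));cv2.imwrite('pics/t16.png',t)
E
```

```text
[0.5622 0.1149 0.2202] [-0.01 -0.56 -0.01] [ 0.04   0.037 -0.003] 163.88553119316438 -0.00024860258236003574 59.40283950502065
[256.40917748 197.47373132]
196 137
```

View pics/w16z.png

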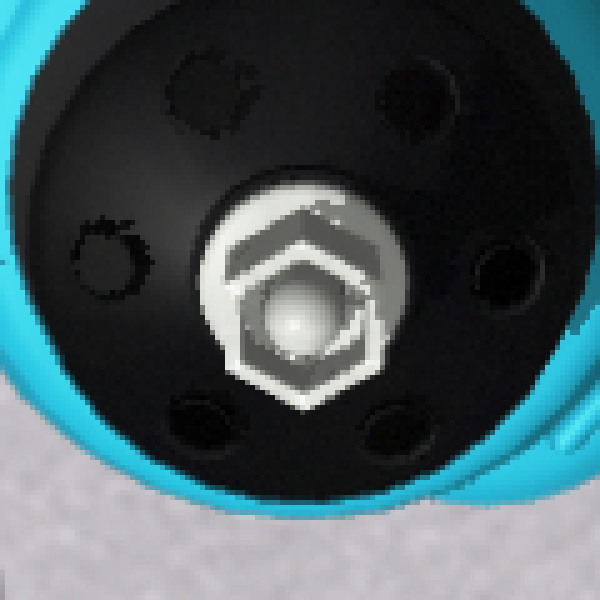

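View pics/t16.png

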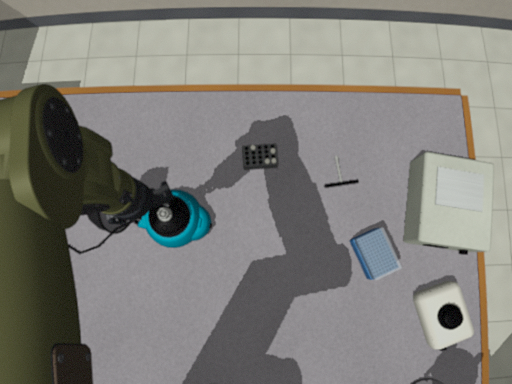

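Run:
```python
from h import *
d=np.load('w16.npz');p,R=d['p'],d['R'];C=cam('wrist',(p,R))
im=cv2.imread('pics/w16z.png',0)[2::5,2::5]
print('col',im[28:48,58:63].T.tolist())
print('row',im[55,34:90].tolist())
a=[.5617,.1148]
z=lambda u,v:np.array([u+196,v+137])
def tool(u,v,h):return (R.T@(onz(C,z(u,v),h)-p)*1e3).round(2)
for v in (31,32,33,34,35,36,37): print(v,'hub',tool(60.5,v-.5,.114),'fl top .118',tool(60.5,v-.5,.118))
e=cv2.convertScaleAbs(cv2.imread('pics/w16z.png'),alpha=3.5)
cv2.imwrite('pics/w16e.png',e)
```

```text
col [[27, 29, 28, 28, 29, 14, 26, 19, 64, 145, 208, 222, 222, 220, 165, 99, 99, 100, 100, 98], [28, 29, 29, 29, 27, 7, 26, 23, 80, 167, 212, 224, 223, 218, 106, 100, 100, 99, 98, 96], [29, 25, 28, 29, 28, 6, 26, 32, 82, 171, 214, 224, 220, 161, 91, 92, 92, 91, 91, 105], [26, 27, 28, 29, 28, 10, 24, 33, 82, 170, 212, 223, 220, 182, 84, 85, 84, 84, 84, 90], [26, 27, 27, 27, 27, 9, 26, 32, 81, 166, 204, 217, 213, 133, 142, 83, 84, 84, 84, 84]]
row [47, 48, 51, 46, 32, 73, 221, 233, 234, 234, 215, 122, 121, 173, 225, 225, 221, 216, 219, 177, 119, 106, 100, 95, 91, 87, 87, 86, 86, 85, 86, 83, 81, 112, 193, 219, 225, 227, 223, 133, 102, 90, 112, 122, 122, 123, 120, 71, 22, 14, 11, 4, 9, 10, 8, 7]
31 hub [ 20.97  -0.15 106.27] fl top .118 [ 21.99  -0.15 102.27]
32 hub [ 20.15  -0.15 106.27] fl top .118 [ 21.18  -0.15 102.27]
33 hub [ 19.32  -0.15 106.27] fl top .118 [ 20.37  -0.15 102.27]
34 hub [ 18.49  -0.15 106.27] fl top .118 [ 19.55  -0.15 102.27]
35 hub [ 17.66  -0.15 106.27] fl top .118 [ 18.74  -0.15 102.27]
36 hub [ 16.83  -0.15 106.26] fl top .118 [ 17.92  -0.15 102.27]
37 hub [ 16.    -0.15 106.26] fl top .118 [ 17.1   -0.14 102.27]
```

View pics/w16e.png

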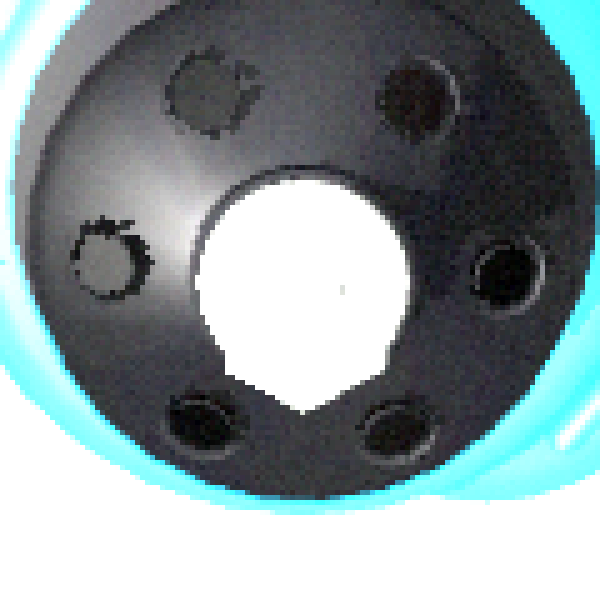

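View pics/s16z.png

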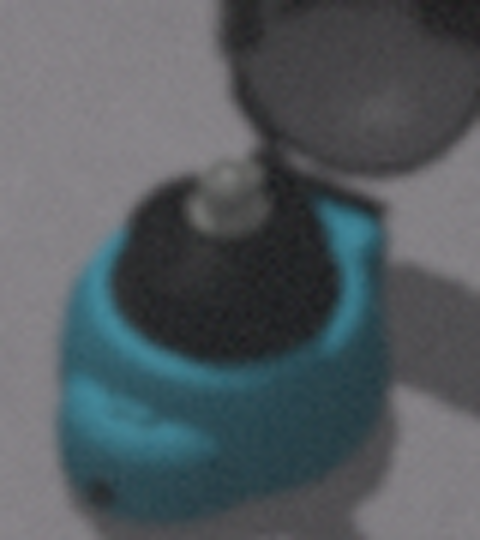

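The hub edge lies at row 33.0 and the flange underside at about row 35.6. That is a gap of about 2.1 mm, against 2 mm for a seated flange. The rack, box and key look unmoved, so I hand in.

Run:
```python
from h import *
a=cv2.imread('pics/top0.png').astype(int);b=cv2.imread('pics/top0.png')*0+cv2.imread('pics/t16.png')
for n,(x,y,w,h) in dict(rack=(240,140,42,32),key=(322,152,40,38),box=(346,224,58,58)).items():
    print(n,np.median(abs(a[y:y+h,x:x+w]-b[y:y+h,x:x+w].astype(int))))
print(sign_off())
```

```text
rack 34.0
key 6.0
box 6.0
the job is handed in; nothing more can be done
None
```

The nut is on the spindle, finger-tight and let go, with its flange down on the rotor hub as far as my checks can tell. I handed the job in at about 25 s.

- **Finding the thread:** I set the nut down at about 4 N of push and turned it about 17° anticlockwise. It came free there and went down about 3 to 4 mm into the thread.
- **Screwing down:** I turned it clockwise about 190° in all. Partway I let go once to re-centre the gripper and take a new hold. The flange touched the hub at about 150°, then the nut turned freely for about 30°, as the thread's play predicts.
- **Tightness:** The final torque was about 0.3 N m at the wrist sensor (0.27 from the joint effort). It rose only about 0.04 N m per degree, less steeply than the 0.1 you gave. I put that down to give in the finger pads. The push on the nut stayed under about 8 N.
- **Seating:** After I let go, the last wrist picture showed a gap of about 2.1 mm between the flange edge and the hub edge, against 2 mm for a seated flange. One picture pixel is about 0.8 mm there, so this check is coarse. The gripper was about 100 mm above, with no measurable force on it.
- **Bystanders:** The tube rack, tip box and key look to be where they were. The before-and-after comparison changed little for the box and key. It was larger for the rack, where the arm's shadow now falls across it; I judged by eye that it had not moved.

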